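# Load the wine filter with hexagonal cartridges

### The job

Get the wine filter ready for use: swing its red-handled clamp open, roll every filter cartridge on the mat until its orange face is on top, and lay each one lengthwise, orange face up, in a cradle of its own just in front of the hood. When all are in, swing the clamp fully shut so that it drives every cartridge home under the hood and stays shut. Leave the bottle, jar and cup as they are.

Things in the scene. Friction and masses are not known exactly. Their poses are not given: they have to be found in the camera images.
- cart_a_mid (a point): loose filter cartridge, 130 mm long, 0.22 kg: grey round waist (diameter 44, 70 long) between two white hexagonal caps (each 30 long, 60 across flats, 69 across corners); both ends alike. One flat is orange, the same on both caps. Point: its centre, 30 mm inside every flat; x runs along it, z points out of the orange flat. Starts lying on the mat, orange flat one flat from the top. May be absent
- cart_b_mid (a point): loose filter cartridge, 130 mm long, 0.22 kg: grey round waist (diameter 44, 70 long) between two white hexagonal caps (each 30 long, 60 across flats, 69 across corners); both ends alike. One flat is orange, the same on both caps. Point: its centre, 30 mm inside every flat; x runs along it, z points out of the orange flat. Starts lying on the mat, orange flat two flats from the top. May be absent
- cart_c_mid (a point): loose filter cartridge, 130 mm long, 0.22 kg: grey round waist (diameter 44, 70 long) between two white hexagonal caps (each 30 long, 60 across flats, 69 across corners); both ends alike. One flat is orange, the same on both caps. Point: its centre, 30 mm inside every flat; x runs along it, z points out of the orange flat. Starts lying on the mat, orange flat underneath. May be absent
- mat_top (a point): centre of the top of the black rubber mat, 260 x 420 mm and 4 mm thick, fixed to the table; x runs along its short side. The cartridges start on it, their lengths roughly along its x
- bay0 (a point): the right-hand one (as the robot sees it) of three like cradles, side by side 90 mm apart: where a cartridge's centre lies when fully home, 52 mm above the table; x along the cradle, away from the robot, y across, z up. Any cartridge may go in any cradle, either end first; set it down with its centre 15 to 25 mm short of here (-x), clear of the hood
- bay1 (a point): the middle one of three like cradles, side by side 90 mm apart: where a cartridge's centre lies when fully home, 52 mm above the table; x along the cradle, away from the robot, y across, z up. Caps rest on a floor 22 mm above the table between slopes 18 mm high that centre them; these lie only at x = -85 to -50 and 20 to 66 mm
- bay2 (a point): the left-hand one of three like cradles, side by side 90 mm apart: where a cartridge's centre lies when fully home, 52 mm above the table; x along the cradle, away from the robot, y across, z up. Between its two cap rests the middle of each cradle is open for fingers, down to the base plate (top 10 mm above the table)
- hood_lip (a point): middle of the lower edge of the grey hood that covers the far 17 mm of all the cradles, 50 mm beyond their home points; its underside is 86 and its top 92 mm above the table (a cartridge passes under with 4 mm to spare); x as for the cradles
- clamp_hinge (a point): middle of the clamp's hinge axis at the near end of the filter, 12 mm above the table; the axis runs along its y (across the cradles), x points towards the hood; 73 mm before the cradles' home points
- clamp_handle (a point): middle of the axis of the clamp's red handle bar: diameter 18 mm, 296 mm long, parallel to the hinge axis and 100 mm from it. The clamp is a frame of two outer side arms, this bar, and a steel pusher bar (diameter 16) 45 mm from the hinge that presses on the cartridges' ends
- clamp (a joint): clamp angle, rad: 0 = shut, frame upright; grows as it swings down towards the robot, to a stop at 1.1 (handle bar then 57 mm above the table). Starts at 0 to 0.25. Its stiff hinge (about 0.35 N m) stays where it is left; push the handle bar with 3 to 15 N from either side. Shut, it leaves the cartridges within about 2 mm of home
- sample_bottle: amber bottle, 72 mm in diameter, 190 high, standing beyond the work; origin under its centre; not to be disturbed
- powder_jar: white jar with blue lid, 84 mm in diameter, 110 high, beyond the work; origin under its centre; not to be disturbed
- cup: green cup, 76 mm in diameter, 85 high, standing beyond the work; origin under its centre; not to be disturbed

How it is judged:
On the way, in this order (a step that is already met when the one before it is completed fails the run):
1. the clamp is swung open (beyond 0.7 rad) (value of joint clamp above 0.7 rad), for 0.2 s.
2. every cartridge lies in a cradle, orange face up, while the clamp is still open (beyond 0.3 rad) (((x of cart_a_mid in the frame of bay0 between -0.05 and 0.006 m and y of cart_a_mid in the frame of bay0 between -0.008 and 0.008 m and z of cart_a_mid in the frame of bay0 between -0.006 and 0.006 m) or (x of cart_a_mid in the frame of bay1 between -0.05 and 0.006 m and y of cart_a_mid in the frame of bay1 between -0.008 and 0.008 m and z of cart_a_mid in the frame of bay1 between -0.006 and 0.006 m) or (x of cart_a_mid in the frame of bay2 between -0.05 and 0.006 m and y of cart_a_mid in the frame of bay2 between -0.008 and 0.008 m and z of cart_a_mid in the frame of bay2 between -0.006 and 0.006 m)) and angle between each of cart_a_mid, cart_b_mid, cart_c_mid's own z axis and vertical below 0.14 rad and ((x of cart_b_mid in the frame of bay0 between -0.05 and 0.006 m and y of cart_b_mid in the frame of bay0 between -0.008 and 0.008 m and z of cart_b_mid in the frame of bay0 between -0.006 and 0.006 m) or (x of cart_b_mid in the frame of bay1 between -0.05 and 0.006 m and y of cart_b_mid in the frame of bay1 between -0.008 and 0.008 m and z of cart_b_mid in the frame of bay1 between -0.006 and 0.006 m) or (x of cart_b_mid in the frame of bay2 between -0.05 and 0.006 m and y of cart_b_mid in the frame of bay2 between -0.008 and 0.008 m and z of cart_b_mid in the frame of bay2 between -0.006 and 0.006 m)) and ((x of cart_c_mid in the frame of bay0 between -0.05 and 0.006 m and y of cart_c_mid in the frame of bay0 between -0.008 and 0.008 m and z of cart_c_mid in the frame of bay0 between -0.006 and 0.006 m) or (x of cart_c_mid in the frame of bay1 between -0.05 and 0.006 m and y of cart_c_mid in the frame of bay1 between -0.008 and 0.008 m and z of cart_c_mid in the frame of bay1 between -0.006 and 0.006 m) or (x of cart_c_mid in the frame of bay2 between -0.05 and 0.006 m and y of cart_c_mid in the frame of bay2 between -0.008 and 0.008 m and z of cart_c_mid in the frame of bay2 between -0.006 and 0.006 m)) and value of joint clamp above 0.3 rad), for 0.2 s.
3. the clamp is shut (below 0.1 rad) (value of joint clamp below 0.1 rad), for 0.2 s.
At the end, for the whole second after the job is handed in: every cartridge present lies at rest in a cradle of its own, within 6 mm of home lengthwise, 8 mm sideways and 6 mm in height, its orange face up to within 0.14 rad, and the clamp is shut (below 0.1 rad) (((x of cart_a_mid in the frame of bay0 between -0.006 and 0.006 m and y of cart_a_mid in the frame of bay0 between -0.008 and 0.008 m and z of cart_a_mid in the frame of bay0 between -0.006 and 0.006 m) or (x of cart_a_mid in the frame of bay1 between -0.006 and 0.006 m and y of cart_a_mid in the frame of bay1 between -0.008 and 0.008 m and z of cart_a_mid in the frame of bay1 between -0.006 and 0.006 m) or (x of cart_a_mid in the frame of bay2 between -0.006 and 0.006 m and y of cart_a_mid in the frame of bay2 between -0.008 and 0.008 m and z of cart_a_mid in the frame of bay2 between -0.006 and 0.006 m)) and angle between each of cart_a_mid, cart_b_mid, cart_c_mid's own z axis and vertical below 0.14 rad and ((x of cart_b_mid in the frame of bay0 between -0.006 and 0.006 m and y of cart_b_mid in the frame of bay0 between -0.008 and 0.008 m and z of cart_b_mid in the frame of bay0 between -0.006 and 0.006 m) or (x of cart_b_mid in the frame of bay1 between -0.006 and 0.006 m and y of cart_b_mid in the frame of bay1 between -0.008 and 0.008 m and z of cart_b_mid in the frame of bay1 between -0.006 and 0.006 m) or (x of cart_b_mid in the frame of bay2 between -0.006 and 0.006 m and y of cart_b_mid in the frame of bay2 between -0.008 and 0.008 m and z of cart_b_mid in the frame of bay2 between -0.006 and 0.006 m)) and ((x of cart_c_mid in the frame of bay0 between -0.006 and 0.006 m and y of cart_c_mid in the frame of bay0 between -0.008 and 0.008 m and z of cart_c_mid in the frame of bay0 between -0.006 and 0.006 m) or (x of cart_c_mid in the frame of bay1 between -0.006 and 0.006 m and y of cart_c_mid in the frame of bay1 between -0.008 and 0.008 m and z of cart_c_mid in the frame of bay1 between -0.006 and 0.006 m) or (x of cart_c_mid in the frame of bay2 between -0.006 and 0.006 m and y of cart_c_mid in the frame of bay2 between -0.008 and 0.008 m and z of cart_c_mid in the frame of bay2 between -0.006 and 0.006 m)) and value of joint clamp below 0.1 rad and linear speed of each of cart_a, cart_b, cart_c below 0.02 m/s); the robot touches nothing.
It fails at once if the amber bottle is pushed more than 30 mm or tipped (distance of sample_bottle from where it was at the start of the episode above 0.03 m or angle between sample_bottle's own z axis and vertical above 0.4 rad).
It fails at once if the white jar is pushed more than 30 mm or tipped (distance of powder_jar from where it was at the start of the episode above 0.03 m or angle between powder_jar's own z axis and vertical above 0.4 rad).
It fails at once if the green cup is pushed more than 30 mm or tipped (distance of cup from where it was at the start of the episode above 0.03 m or angle between cup's own z axis and vertical above 0.4 rad).
Of cart_a, cart_b, cart_c only 2 to 3 are there at a start; the rules pass over those that are not, and their reading is None.
At some moment in a run one of cart_a, cart_b, cart_c may be knocked a few centimetres aside while the robot is not near it.
Once in a run the grip may slacken for a moment while it holds something.
It also fails if it takes over 210 s, if anything falls off the work surface, if the arm or the gripper's body presses on something with over 40 N, if the wrist force passes 120 N, or if a joint passes its speed limit or range.

### The arm

A 7-joint arm with a two-finger parallel gripper is mounted at the origin on the work surface. World frame = base frame: x ahead of the robot, y to its left, z up, the work surface at z = 0. Lengths are in m, angles in rad, forces in N, time in s.
With the tool pointing down it reaches from about 0.35 to 0.9 m from the base axis. Payload 19.9 kg.
Tool frame: the origin (TCP) lies between the finger pads; the fingertips stand 19 mm ahead of it and the grasp point (between the pads) is the TCP; z points along the fingers, y is the direction in which the jaws open and shut (so a half turn about z gives the same grasp; the last joint's range is limited). The gripper opens to 94 mm and grips with 3 to 60 N. Pads are 16 mm wide; open, the fingers measure 119 mm over their backs; the gripper's body (75 mm by 177 mm) begins 78 mm behind the grasp point.
Start: joints at [1.22, 0.417, -0.01, 1.614, 0.005, 1.111, -0.053], TCP at [0.19, -0.595, 0.224] pointing down, gripper open.
Joint ranges: [-2.81, 2.81], [-0.39, 2.02], [-1.27, 1.25], [0.06, 2.57], [-1.19, 4.33], [0.19, 2], [-2.82, 2.82]. Speed limits (rad/s): [1.89, 1.89, 2.39, 2.39, 3.01, 3.01, 3.01].

### API

Orientations are given as a 3x3 rotation matrix whose columns are the frame's x, y, z axes.
In Python, from rig import robot gives the robot as it stands. Calls block until the motion is done:
- robot.move_ptp(position, orientation): joint-space move of the TCP to a pose.
- robot.move_linear(position, velocity=0.15, frame=None, threshold=None): straight line of the TCP; frame=None keeps the orientation; velocity is the mean speed in m/s. With threshold (N) it stops when the force on the tool has changed by that much, and returns True; else False.
- robot.goto_joints(angles): joint-space move.
- robot.gripper_to(opening): finger opening in m; the grip force is fixed at half the most; returns when the fingers have stopped.
- robot.pause(seconds).
- robot.ik(position, orientation): joint angles nearest the present ones, or None.
- robot.get_state(): the state.
- robot.grab_frame(name): name is "scene" or "top"; returns the picture (480x640x3 uint8, red, green, blue); there is no depth.
- robot.camera_info(name): a dict with "fx", "fy", "cx", "cy" (pixels), "dist" ([k1, k2, p1, p2, k3] as OpenCV has them; the pictures are not rectified), "rvec" (rotation vector, rad) and "tvec" (3), from world to camera coordinates, as OpenCV has them. Camera axes: x right, y down, z forward; pixel columns grow to the right and rows downward; lengths in m; the calibration is good to about 2 mm. A picture is of the moment at which its call begins. camera_info takes no time and is no camera call.
A pose or a line that the arm cannot do raises robot.PlanningError and nothing moves.
- robot.sign_off(): hands the job in, once; it reports no verdict.
The state is a dict: "time": time; "qpos": joint angles; "joint_vel": joint speeds; "effort": joint torques, N m; "ee_pos": TCP position; "tool_rot": TCP orientation; "force": force on the tool from outside, world axes, zero at the start; "moment": the same for the moment, N m; "opening": finger opening in m.
Only numpy, scipy, OpenCV 4.12 (cv2) and the standard library are available. Lean on these libraries where they do the work, as an engineer would, in place of code of your own. Each camera call takes 0.05 s, during which the arm holds its last target.

## Working session

There is one attempt and no reset: what is moved stays moved. The work goes in short steps, each a Python script; the robot and the scene stay as the last script left them, time stands still between calls to the robot, and variables do not carry over. Pictures are saved under pics/ and viewed, and the job is handed in when it is done.

```bash
ls; mkdir -p pics
python3 - <<'E'
from rig import robot
import cv2
for n in ("scene","top"):
    im=robot.grab_frame(n); cv2.imwrite(f"pics/{n}0.png",im[:,:,::-1])
    print(n,robot.camera_info(n))
print(robot.get_state())
E
```

```text
pics
scene {'fx': 491.0009390974126, 'fy': 491.0009390974126, 'cx': 323.9544991123738, 'cy': 246.58906436606222, 'dist': array([-0.09733061,  0.        ,  0.        ,  0.        ,  0.        ]), 'rvec': array([ 1.34728219,  2.01976465, -1.05652389]), 'tvec': array([ 0.24601171, -0.25920637,  1.66138729])}
top {'fx': 576.4965469230125, 'fy': 576.4965469230125, 'cx': 319.53449105926825, 'cy': 238.37987189045063, 'dist': array([-0.13566096,  0.        ,  0.        ,  0.        ,  0.        ]), 'rvec': array([ 2.19064162, -2.1729047 ,  0.08304108]), 'tvec': array([0.01237989, 0.6608887 , 1.21376759])}
{'time': 0.1, 'qpos': array([ 1.22051731,  0.41791427, -0.01028748,  1.61407712,  0.00469478,
        1.11072516, -0.05302309]), 'joint_vel': array([ 0.00090931, -0.00250798, -0.00080868, -0.00208148, -0.00047521,
       -0.00052084, -0.00050434]), 'effort': array([ 7.03345413e-04, -8.52580118e+01,  6.39292225e-01, -4.26695323e+01,
       -4.89482575e-02,  1.63167174e-02,  1.04937001e-04]), 'ee_pos': array([ 0.18982429, -0.59515048,  0.22390341]), 'tool_rot': array([[ 9.52714965e-01,  3.03865137e-01, -4.16575344e-04],
       [ 3.03865410e-01, -9.52714425e-01,  1.01842222e-03],
       [-8.74143332e-05, -1.09684892e-03, -9.99999395e-01]]), 'force': array([ 0.46655118, -0.37720856, -0.74794824]), 'moment': array([ 0.02178933, -0.03899518,  0.0929637 ]), 'opening': 0.09407310072351947}
```

View pics/scene0.png

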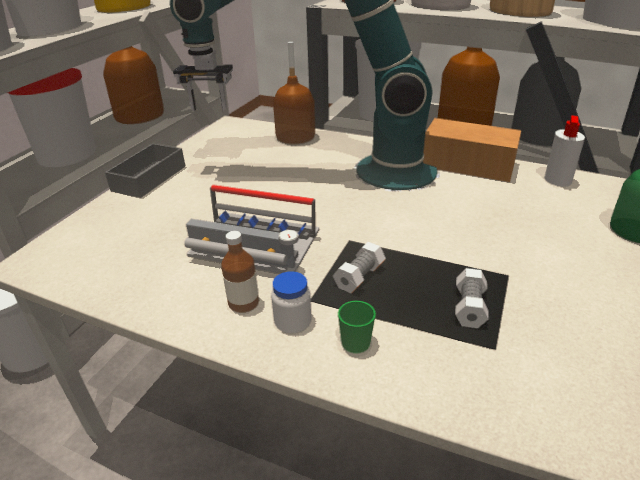

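View pics/top0.png

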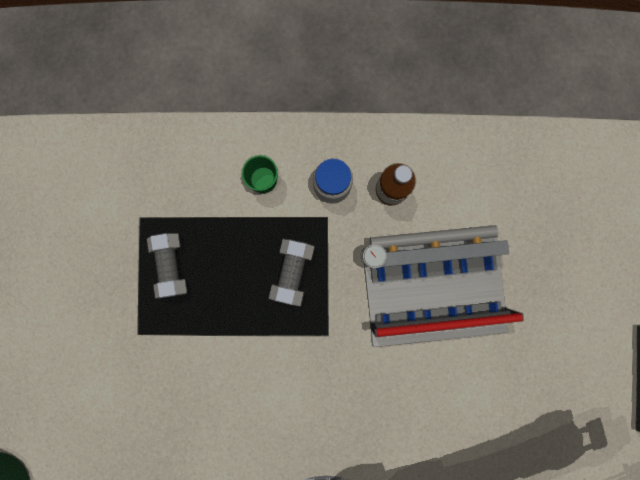

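The top view shows two cartridges on the mat (near pixels 167,266 and 292,272). The filter is on the right with its clamp nearly shut and the red bar at about (450,323). I'll zoom in.

Run:
```python
import cv2, numpy as np
a=cv2.imread("pics/top0.png"); b=cv2.imread("pics/scene0.png")
A=cv2.resize(a[205:355,130:335],None,fx=3.9,fy=3.9,interpolation=cv2.INTER_CUBIC)
cv2.imwrite("pics/z1.png",A[:590,:800])
cv2.imwrite("pics/z2.png",cv2.resize(a[215:355,355:535],None,fx=4.2,fy=4.2,interpolation=cv2.INTER_CUBIC))
cv2.imwrite("pics/z3.png",cv2.resize(b[235:340,310:510],None,fx=4,fy=4,interpolation=cv2.INTER_CUBIC))
```

```text
(no output)
```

View pics/z1.png

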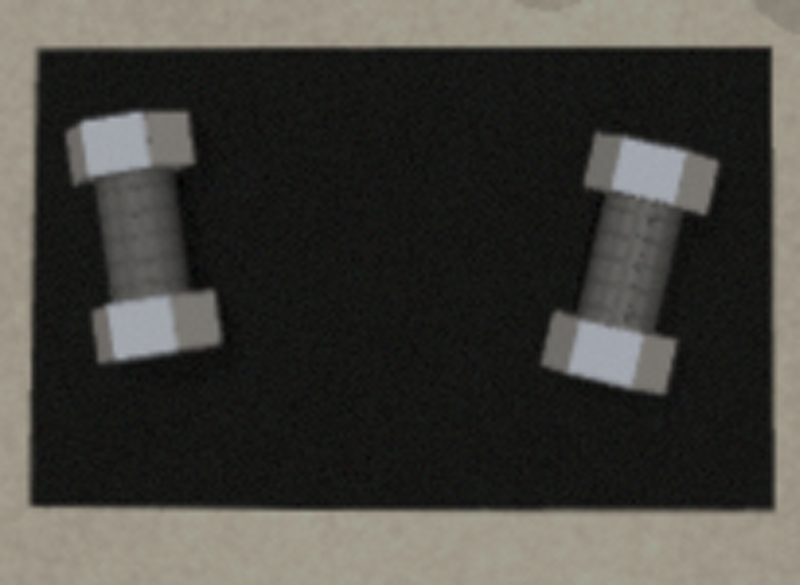

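View pics/z2.png

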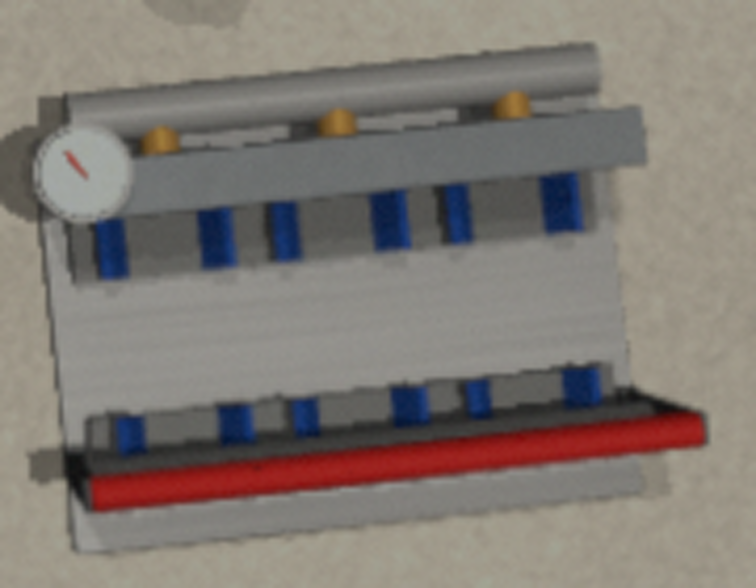

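View pics/z3.png

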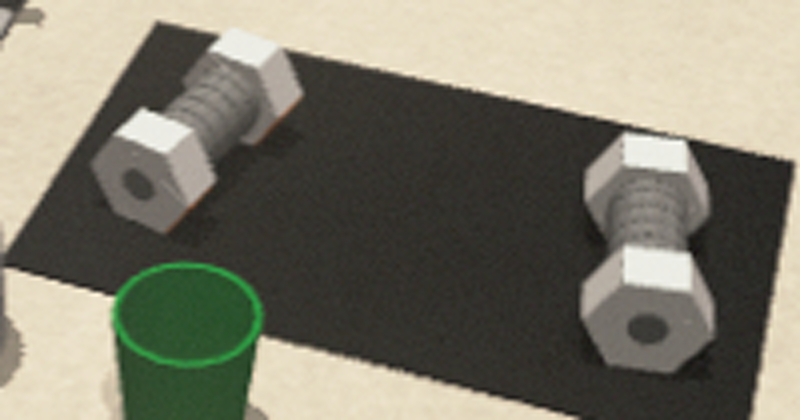

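Two cartridges are present. The right one shows orange on its lower +y flat in the scene view, so it is cart_b. The left one shows no orange, so it is cart_c with orange underneath. Next I'll measure poses.

```bash
cat > h.py <<'E'
import numpy as np, cv2
from rig import robot
from scipy.spatial.transform import Rotation as R
from scipy.optimize import least_squares
CI={n:robot.camera_info(n) for n in ("scene","top")}
def K(c): return np.array([[c["fx"],0,c["cx"]],[0,c["fy"],c["cy"]],[0,0,1.]])
def proj(n,P):
    c=CI[n]; return cv2.projectPoints(np.atleast_2d(P).astype(float),c["rvec"],c["tvec"],K(c),c["dist"])[0][:,0]
def ray(n,uv,z):
    c=CI[n]; p=cv2.undistortPoints(np.array(uv,float).reshape(-1,1,2),K(c),c["dist"])[:,0]
    M=cv2.Rodrigues(c["rvec"])[0]; o=-M.T@c["tvec"]; d=np.c_[p,np.ones(len(p))]@M
    return o+d*((z-o[2])/d[:,2])[:,None]
def grab(n,tag=None):
    im=robot.grab_frame(n)
    if tag: cv2.imwrite(f"pics/{tag}.png",im[:,:,::-1])
    return im
def comps(mask,amin=15):
    n,l,s,c=cv2.connectedComponentsWithStats(mask.astype(np.uint8))
    return [(s[i],c[i],l==i) for i in range(1,n) if s[i][4]>=amin]
def down(yaw):
    # tool z down, tool y (jaws) at world angle yaw
    y=np.array([np.cos(yaw),np.sin(yaw),0]); z=np.array([0,0,-1.]); return np.c_[np.cross(y,z),y,z]
E
python3 - <<'E'
from h import *
im=cv2.imread("pics/top0.png")[:,:,::-1].astype(int); sc=cv2.imread("pics/scene0.png")[:,:,::-1].astype(int)
r,g,b=im[...,0],im[...,1],im[...,2]
print("mat", ray("top",[[138,217],[328,217],[328,334],[138,334]],0.004).round(3).tolist())
sub=np.zeros(r.shape,bool); sub[215:336,136:330]=1
for s,c,m in comps((np.minimum(np.minimum(r,g),b)>140)&sub): print("cap",s,c,ray("top",c,0.064).round(4))
print("red top")
for s,c,m in comps((r>120)&(g<60)&(b<60),40):
    ys,xs=np.nonzero(m); print(s,c, cv2.minAreaRect(np.c_[xs,ys].astype(np.float32)))
print("red scene")
rs=sc
for s,c,m in comps((rs[...,0]>130)&(rs[...,1]<60)&(rs[...,2]<60),40):
    ys,xs=np.nonzero(m); print(s,c, cv2.minAreaRect(np.c_[xs,ys].astype(np.float32)))
print("blue top")
for s,c,m in comps((b>70)&(r<50)&(b>g+30),8): print(s,c)
for n in CI:
    M=cv2.Rodrigues(CI[n]["rvec"])[0]; print(n,(-M.T@CI[n]["tvec"]).round(3))
E
```

```text
mat [[0.707, 0.422, 0.004], [0.71, -0.0, 0.004], [0.455, -0.002, 0.004], [0.448, 0.415, 0.004]]
cap [151 234  17  16 215] [159.02790698 241.59069767] [[0.6483 0.3554 0.064 ]]
cap [287 241  19  16 216] [295.9212963  248.37037037] [[0.6366 0.0667 0.064 ]]
cap [158 281  17  16 213] [165.9342723 288.5258216] [[0.55   0.3381 0.064 ]]
cap [276 288  19  16 218] [284.93119266 295.10091743] [[0.5394 0.0884 0.064 ]]
red top
[377 315 146  21 973] [448.91161357 325.03186023] ((449.51806640625, 325.1725158691406), (7.112320899963379, 145.8777618408203), 84.02568054199219)
red scene
[571 115   9  11  60] [574.73333333 119.63333333] ((575.0, 120.0), (10.0, 8.0), 90.0)
[211 186 102  17 387] [262.5374677  194.10077519] ((261.4962158203125, 194.02725219726562), (101.69052124023438, 4.099536895751953), 7.907163143157959)
blue top
[316 160  35  34 942] [332.61889597 176.40552017]
[485 256   8  14  64] [489.46875 264.375  ]
[461 259   6  14  64] [463.65625 265.34375]
[445 260   8  14  60] [448.96666667 268.46666667]
[420 263   6  14  74] [422.5        269.62162162]
[403 265   8  13  62] [407.22580645 272.4516129 ]
[378 268   7  13  77] [381.15584416 274.02597403]
[489 303   9   8  62] [493.16129032 306.32258065]
[448 307   9   8  54] [452.35185185 310.7037037 ]
[466 306   6   8  37] [468.35135135 309.05405405]
[425 310   6   8  42] [427.28571429 313.42857143]
[407 312   9   8  47] [411.23404255 315.44680851]
[383 315   6   8  42] [385.4047619  318.02380952]
scene [1.472 0.38  0.76 ]
top [0.566 0.016 1.261]
```

Run:
```python
from h import *
far={0:((489.5,270),(463.7,273)),1:((449,274),(422.5,277)),2:((407.2,278),(381.2,281))}
near={0:((493.2,303),(468.4,306)),1:((452.4,307),(427.3,310)),2:((411.2,312),(385.4,315))}
def T(p,l):
    c,s=np.cos(p[2]),np.sin(p[2]); l=np.atleast_2d(l)
    return np.c_[p[0]+c*l[:,0]-s*l[:,1],p[1]+s*l[:,0]+c*l[:,1],l[:,2]]
yb={0:-.09,1:0,2:.09}
rt=((449.52,325.17),145.88,84.03); rs=((261.5,194.03),101.69,7.91)
a=np.deg2rad(84.03-90); dt=np.array([np.cos(a),np.sin(a)])*145.9/2
a=np.deg2rad(7.91); ds=np.array([np.cos(a),np.sin(a)])*101.7/2
ht=np.array([rt[0]+dt,rt[0]-dt]); hs=np.array([rs[0]-ds,rs[0]+ds])  # top: right end is y=-; 
def res(p,split=False):
    th=p[3]; hx,hz=-.073-.1*np.sin(th),.012+.1*np.cos(th)
    H=T(p,[[hx,-.148,hz],[hx,.148,hz]])
    o={}
    o['ht']=proj("top",H)-ht; o['hs']=proj("scene",H)-hs
    for nm,D,x in(('far',far,.02),('near',near,-.05)):
        q=[]
        for k in D:
            m=np.mean(D[k],axis=0); q.append(proj("top",T(p,[[x,yb[k],.031]]))[0]-m)
        o[nm]=np.array(q)
    return o if split else np.concatenate([v.ravel() for v in o.values()])
s=least_squares(res,[.55,-.25,0,.1],loss='soft_l1'); print(s.x.round(4),s.cost)
for k,v in res(s.x,1).items(): print(k,v.round(1).tolist())
L=T(s.x,[[.05,-.14,.092],[.05,.14,.092],[.05,-.14,.086],[.05,.14,.086]]); print(proj("top",L).round(1).tolist())
```

```text
[ 0.562  -0.2354  0.1071  0.0714] 2.494783510817676
ht [[-0.6, -0.5], [-0.5, 0.4]]
hs [[0.6, 0.4], [1.0, 0.2]]
far [[0.8, 0.0], [0.7, 0.3], [0.7, 0.6]]
near [[0.2, -0.5], [0.1, -0.1], [0.0, -0.6]]
[[507.3, 253.9], [372.8, 267.8], [506.3, 254.1], [372.5, 267.8]]
```

The filter fit is good to about 1 px: bay1 is at (0.562, -0.235) with yaw 0.107, and the clamp angle is about 0.07. The plan:

- Open the clamp.
- Flip each cartridge by gripping its waist at -30° tilt and setting it down at +30°.

I'll check IK first, then push the clamp open.

```bash
cat >> h.py <<'E'
FP=np.array([.562,-.2354,.1071])
def F(l):  # filter-local (bay1 xy, world z) -> world
    c,s=np.cos(FP[2]),np.sin(FP[2]); return np.array([FP[0]+c*l[0]-s*l[1],FP[1]+s*l[0]+c*l[1],l[2]])
FY=FP[2]-np.pi/2
def tool(cyaw,phi=0): # jaws across cartridge axis at yaw cyaw; tilt phi about the axis
    ax=np.array([np.cos(cyaw),np.sin(cyaw),0]); return R.from_rotvec(ax*phi).as_matrix()@down(cyaw-np.pi/2)
def st():
    s=robot.get_state(); print("t %.1f"%s["time"],s["ee_pos"].round(4),"open %.4f"%s["opening"],"F",s["force"].round(1)); return s
E
python3 - <<'E'
from h import *
for C,y in(((.588,.078,.05),-.22),((.588,.14,.05),0),((.599,.347,.05),.174),((.588,.28,.15),0.)):
    print(C,[ (None if (q:=robot.ik(np.array(C)-.009*tool(y,f)[:,2],tool(y,f))) is None else q.round(2).tolist()) for f in np.deg2rad([-30,0,30])])
Rt=tool(FP[2]); 
robot.gripper_to(0.0)
robot.move_ptp(F([-.050,0,.20]),Rt)
robot.move_linear(F([-.050,0,.113]),.12,threshold=10); st()
print(robot.move_linear(F([-.106,0,.096]),.06,threshold=25)); st()
print(robot.move_linear(F([-.143,0,.066]),.06,threshold=25)); st()
robot.move_linear(F([-.13,0,.075]),.1)
robot.move_linear(F([-.12,0,.18]),.2); 
robot.gripper_to(.08)
robot.move_ptp([.588,.078,.20],tool(-.22)); st()
grab("top","top1"); grab("scene","scene1")
E
```

```text
(0.588, 0.078, 0.05) [[0.03, 0.83, -0.64, 1.61, 0.85, 1.38, -2.74], [0.18, 0.61, -0.47, 1.8, 0.37, 0.82, -2.27], [0.39, 0.62, -0.39, 1.91, -0.51, 0.64, -1.3]]
(0.588, 0.14, 0.05) [[-0.03, 0.85, -0.73, 1.63, 0.95, 1.39, -2.69], [0.12, 0.65, -0.55, 1.77, 0.43, 0.85, -2.2], [0.31, 0.66, -0.42, 1.83, -0.42, 0.72, -1.28]]
(0.599, 0.347, 0.05) [[-0.45, 0.94, -0.54, 1.32, 0.83, 1.45, -2.58], [-0.16, 0.8, -0.63, 1.53, 0.53, 0.99, -2.34], [0.1, 0.81, -0.63, 1.65, -0.11, 0.7, -1.66]]
(0.588, 0.28, 0.15) [[-0.21, 0.86, -0.82, 1.36, 0.88, 1.66, -2.7], [0.04, 0.65, -0.78, 1.58, 0.49, 1.11, -2.43], [0.21, 0.57, -0.61, 1.75, -0.27, 0.76, -1.68]]
t 4.1 [ 0.5127 -0.2409  0.1136] open 0.0001 F [-0.2 -0.5 -0. ]
False
t 5.3 [ 0.4564 -0.2467  0.096 ] open 0.0006 F [-0.1  0.  -0.2]
True
t 5.9 [ 0.4297 -0.2495  0.0725] open 0.0007 F [ 0.3 -0.4 -1.1]
t 9.4 [0.588  0.0766 0.1999] open 0.0802 F [-0.3 -0.7 -0.1]
```

Run:
```python
import cv2, numpy as np
a=cv2.imread("pics/top1.png"); b=cv2.imread("pics/scene1.png")
cv2.imwrite("pics/z4.png",np.hstack([cv2.resize(a[200:360,130:540],(800,312)),])) 
cv2.imwrite("pics/z5.png",cv2.resize(b[160:340,170:520],(800,411)))
```

```text
(no output)
```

View pics/z4.png

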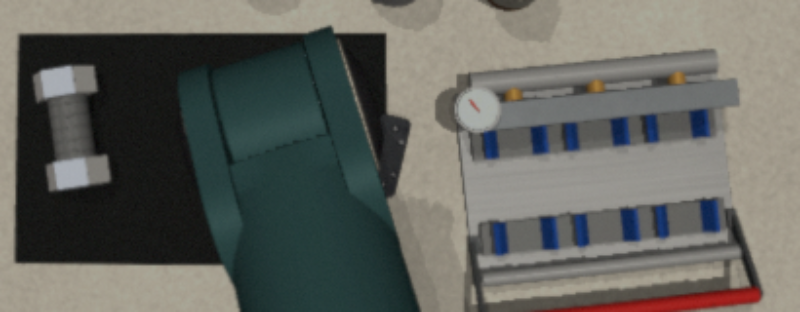

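View pics/z5.png

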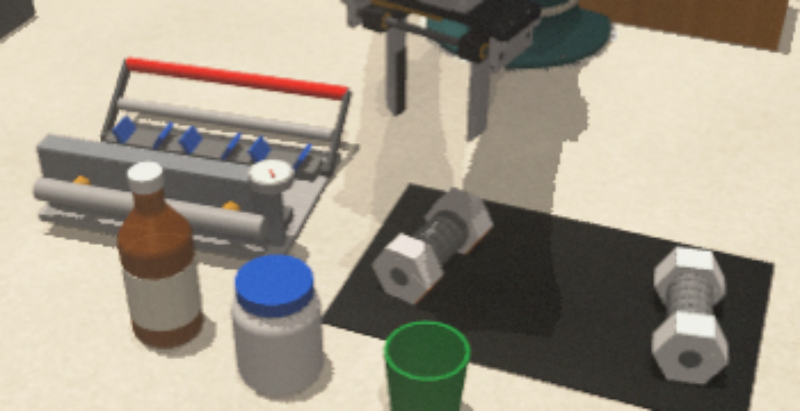

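The clamp is open (red bar near (630,300) in the zoomed top view) and both cartridges are undisturbed. I'll measure the angle.

```bash
cat >> h.py <<'E'
def clamp_angle(sc,ax=None):
    sc=sc.astype(int); m=(sc[...,0]>110)&(sc[...,1]<70)&(sc[...,2]<70); m[:150]=0;m[:,:150]=0;m[300:]=0;m[:,360:]=0
    ys,xs=np.nonzero(m); c=np.array([xs.mean(),ys.mean()])
    f=lambda t: proj("scene",F([-.073-.1*np.sin(t[0]),0,.012+.1*np.cos(t[0])]))[0]-c
    s=least_squares(f,[.5]); return s.x[0],f(s.x),len(xs)
E
python3 - <<'E'
from h import *
print(clamp_angle(cv2.imread("pics/scene1.png")[:,:,::-1]),clamp_angle(cv2.imread("pics/scene0.png")[:,:,::-1]))
for C,y in(((.588,.078,.05),-.22),((.588,.14,.05),0),((.599,.347,.05),.174),((.588,.14,.15),0.)):
    for f in np.deg2rad([-30,0,30]):
        T=tool(y,f)@np.diag([-1,-1,1]); q=robot.ik(np.array(C)-.009*T[:,2],T); print(C,f.round(1),None if q is None else q.round(2).tolist())
E
```

```text
(np.float64(1.2069365746048053), array([ 3.25411871, -1.041578  ]), 500) (np.float64(-0.33921108234009706), array([-3.92974248, -1.80928346]), 602)
(0.588, 0.078, 0.05) -0.5 [0.17, 0.93, -0.89, 1.61, 1.01, 1.51, 0.31]
(0.588, 0.078, 0.05) 0.0 [0.53, 0.82, -1.01, 1.79, 0.82, 1.01, 0.54]
(0.588, 0.078, 0.05) 0.5 [0.88, 0.91, -1.09, 1.89, 0.44, 0.65, 1.06]
(0.588, 0.14, 0.05) -0.5 [0.16, 1.04, -1.09, 1.62, 1.19, 1.62, 0.34]
(0.588, 0.14, 0.05) 0.0 [0.46, 0.89, -1.09, 1.76, 0.89, 1.08, 0.62]
(0.588, 0.14, 0.05) 0.5 [0.74, 0.95, -1.09, 1.81, 0.43, 0.75, 1.18]
(0.599, 0.347, 0.05) -0.5 [-0.2, 1.16, -1.09, 1.31, 1.24, 1.74, 0.41]
(0.599, 0.347, 0.05) 0.0 [0.08, 1.01, -1.09, 1.52, 0.94, 1.2, 0.57]
(0.599, 0.347, 0.05) 0.5 [0.36, 1.04, -1.09, 1.64, 0.52, 0.78, 1.02]
(0.588, 0.14, 0.15) -0.5 [0.16, 0.87, -1.09, 1.58, 1.05, 1.67, 0.45]
(0.588, 0.14, 0.15) 0.0 [0.47, 0.71, -1.09, 1.7, 0.68, 1.16, 0.76]
(0.588, 0.14, 0.15) 0.5 [0.75, 0.75, -1.08, 1.77, 0.17, 0.87, 1.3]
```

```bash
python3 - <<'E'
import re
s=open('h.py').read()
s=s.replace("    ys,xs=np.nonzero(m); c=np.array([xs.mean(),ys.mean()])\n","    m[:,:195]=0; m=max(comps(m,30),key=lambda q:q[0][2]*(q[0][0]<300))[2]\n    ys,xs=np.nonzero(m); (cx,cy),_,_=cv2.minAreaRect(np.c_[xs,ys].astype(np.float32)); c=np.array([cx,cy])\n")
open('h.py','w').write(s)
E
python3 - <<'E'
from h import *
for n in (0,1): print(clamp_angle(cv2.imread(f"pics/scene{n}.png")[:,:,::-1]))
E
```

```text
(np.float64(0.08028897878540088), array([-0.58920612, -0.57980507]), 506)
(np.float64(0.94858745962257), array([-0.14085542,  0.09251024]), 455)
```

The clamp is at 0.95 rad. Now I'll flip cart_b twice by +60°, setting it nearer the mat centre.

```bash
cat >> h.py <<'E'
BK=.011; UP=np.array([0,0,1.])
def ft(y,phi): return tool(y,phi)@np.diag([-1,-1,1])
def grasp(C,yaw,phi,back=.1,op=.056,bk=BK):
    C=np.array(C,float); T=ft(yaw,phi); z=T[:,2]
    robot.gripper_to(op) if abs(robot.get_state()["opening"]-op)>.003 else None
    robot.move_ptp(C-z*(bk+back),T)
    hit=robot.move_linear(C-z*bk,.12,threshold=12)
    robot.gripper_to(0.0); s=robot.get_state(); print("grasp hit",hit,"open %.4f"%s["opening"],"t %.1f"%s["time"]); return s["opening"]
def flip(C,yaw,C2,yaw2,sgn=1,lift=.07):
    C=np.array(C,float);C2=np.array(C2,float)
    a=np.deg2rad(30)*sgn
    o=grasp(C,yaw,-a)
    if not .036<o<.05: print("BAD GRASP"); return False
    T=ft(yaw,-a); robot.move_linear(C-T[:,2]*BK+UP*lift,.2)
    T=ft(yaw2,a); robot.move_ptp(C2-T[:,2]*BK+UP*lift,T)
    o=robot.get_state()["opening"]
    hit=robot.move_linear(C2-T[:,2]*BK+UP*.0005,.12,threshold=10)
    robot.gripper_to(.056); s=robot.get_state(); print("set hit",hit,"open before %.4f"%o,"z",s["ee_pos"].round(3),"t %.1f"%s["time"])
    robot.move_linear(C2-T[:,2]*(BK+.1),.25); return True
E
python3 - <<'E'
from h import *
robot.move_ptp([.588,.1,.22],ft(-.1,0)); st()
if flip([.588,.0776,.034],-.22,[.59,.14,.034],0.): 
    pass
robot.move_ptp([.50,-.15,.25],ft(0,0)); st()
grab("top","top2"); grab("scene","scene2")
a=cv2.imread("pics/top2.png"); b=cv2.imread("pics/scene2.png")
cv2.imwrite("pics/z6.png",cv2.resize(np.vstack([a[200:350,130:430],b[200:350,260:560]]),(600,600)))
E
```

```text
t 12.1 [0.588  0.1    0.2199] open 0.0799 F [-0.6  0.7 -0.1]
grasp hit False open 0.0437 t 14.9
set hit True open before 0.0435 z [0.589 0.134 0.043] t 17.5
t 19.1 [ 0.5001 -0.1492  0.2492] open 0.0558 F [-0.3 -0.3 -0.4]
```

View pics/z6.png

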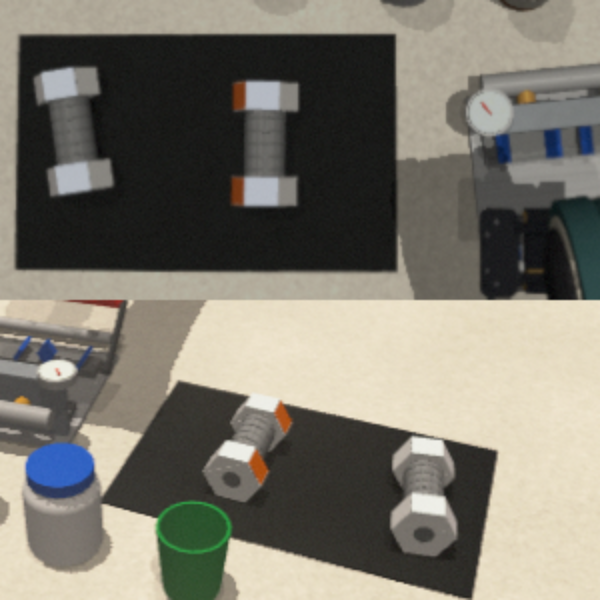

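It works: cart_b's orange is now on the upper +y flat (about (240,95) and (237,190) in the zoom). Now the second flip, measuring first.

```bash
cat >> h.py <<'E'
def carts(im,z=.064,box=(215,336,136,330)):
    """cartridges on the mat from the top-facing flats in the top view: list of (centre, yaw, colour)"""
    I=im.astype(int); r,g,b=I[...,0],I[...,1],I[...,2]; sub=np.zeros(r.shape,bool); sub[box[0]:box[1],box[2]:box[3]]=1
    pts=[]
    for col,m in(("white",(I.min(2)>140)),("orange",(r>130)&(b<90)&(r>b+80))):
        for s,c,_ in comps(m&sub,70): pts.append((col,ray("top",c,z)[0],int(s[4]),c.round(1)))
    out=[]
    for i in range(len(pts)):
        for j in range(i):
            d=pts[i][1]-pts[j][1]
            if pts[i][0]==pts[j][0] and .09<np.linalg.norm(d)<.11:
                if d[0]<0: d=-d
                c=(pts[i][1]+pts[j][1])/2; out.append((np.array([c[0],c[1],z-.03]),np.arctan2(d[1],d[0]),pts[i][0]))
    if not out: print(pts)
    for o in out: print(o[2],o[0].round(4),"yaw %.3f"%o[1])
    return sorted(out,key=lambda o:o[0][1])
PARK=[.50,-.15,.25]
def park(): robot.move_ptp(PARK,ft(0,0))
def look(tag,wide=False):
    t=grab("top",tag+"t"); s=grab("scene",tag+"s")
    cv2.imwrite(f"pics/{tag}.png",cv2.resize(np.vstack([t[200:350,130:530],s[170:320,160:560]]),(800,600))[:,:,::-1]); return t,s
E
python3 - <<'E'
from h import *
k=carts(cv2.imread("pics/top2.png")[:,:,::-1])
C,y,_=k[0]
flip(C,y,C,y)
park(); t,s=look("f2"); carts(t); st()
E
```

```text
white [0.6524 0.1866 0.034 ] yaw 1.270
white [0.5993 0.3462 0.034 ] yaw 0.172
white [0.5881 0.1394 0.034 ] yaw 0.002
grasp hit False open 0.0434 t 22.3
set hit True open before 0.0433 z [0.587 0.134 0.043] t 25.0
white [0.5993 0.3462 0.034 ] yaw 0.172
orange [0.5869 0.1388 0.034 ] yaw -0.005
t 26.7 [ 0.5001 -0.1492  0.2492] open 0.0561 F [-0.3 -0.5  0.5]
```

View pics/f2.png

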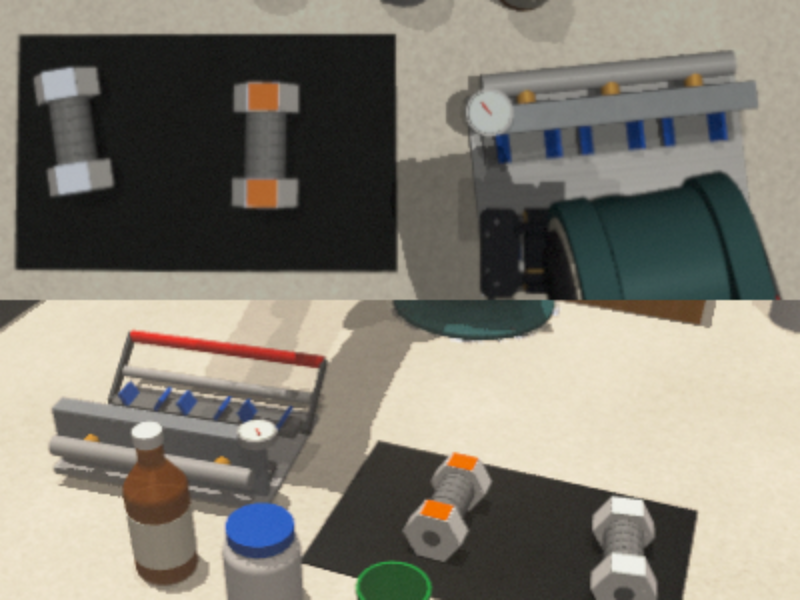

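cart_b now has orange up. Next, place it in bay0 along a low path kept clear of the gauge.

```bash
cat >> h.py <<'E'
def place(C,yaw,by,lx=-.022):
    C=np.array(C,float); bk=.010; off=UP*bk
    o=grasp(C,yaw,0,back=.08,op=.07,bk=bk)
    if not .036<o<.05: print("BAD GRASP"); return False
    h=.125; T=ft(FP[2],0); ops=[]
    chk=lambda: ops.append(round(float(robot.get_state()["opening"]),4))
    robot.move_linear(np.r_[C[:2],h]+off,.2); chk()
    robot.move_linear(np.array([.50,-.08,h])+off,.25,frame=T); chk()
    robot.move_linear(F([lx,by,h])+off,.25); chk()
    robot.move_linear(F([lx,by,.070])+off,.2); chk()
    hit=robot.move_linear(F([lx,by,.0525])+off,.05,threshold=8); chk(); print("down",hit,ops); st()
    robot.gripper_to(.066); robot.move_linear(F([lx,by,.16])+off,.25); st(); return True
E
python3 - <<'E'
from h import *
k=carts(cv2.imread("pics/f2t.png")[:,:,::-1]); C,y,c=[q for q in k if q[2]=="orange"][0]
place(C,y,-.09)
robot.move_ptp([.45,.12,.25],ft(0,0)); t,s=look("p1"); carts(t); print(clamp_angle(s)); st()
E
```

```text
white [0.5993 0.3462 0.034 ] yaw 0.172
orange [0.5869 0.1388 0.034 ] yaw -0.005
grasp hit False open 0.0436 t 29.8
down True [0.0435, 0.0436, 0.0436, 0.0433, 0.0435]
t 33.5 [ 0.5496 -0.3274  0.0618] open 0.0435 F [-0.3 -0.3  5.8]
t 34.6 [ 0.5497 -0.3274  0.1704] open 0.0661 F [-0.6  0.9 -0.3]
white [0.658  0.3007 0.034 ] yaw -1.394
white [0.5993 0.3462 0.034 ] yaw 0.171
(np.float64(0.94633486454432), array([-0.16933904,  0.11197077]), 455)
t 36.4 [0.4504 0.1192 0.2498] open 0.0657 F [ 0.  -0.1 -0.3]
```

View pics/p1.png

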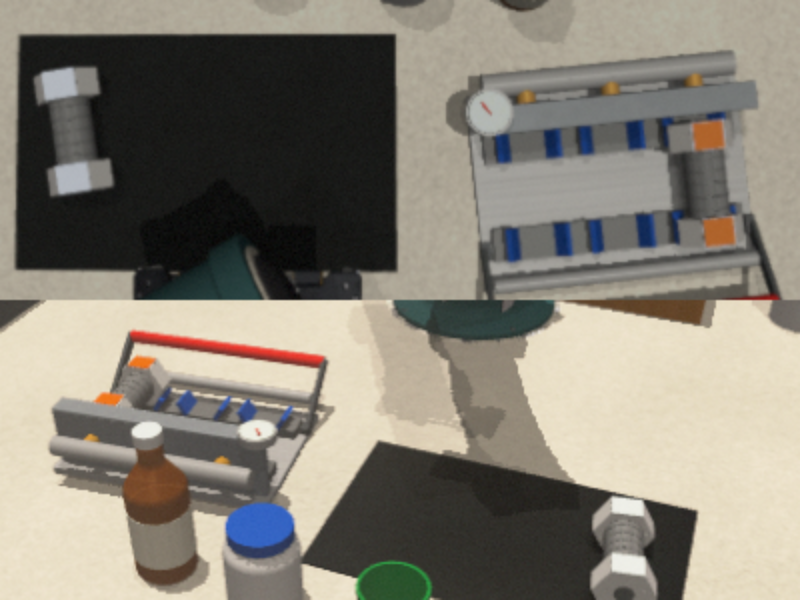

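cart_b sits in bay0 with orange up. Now cart_c needs three flips, moving it to mid-mat on the first and measuring after each.

Run:
```python
from h import *
k=carts(cv2.imread("pics/p1t.png")[:,:,::-1],box=(215,336,136,330)); 
def pick(k): return [q for q in k if abs(q[1])<.9][0]
C,y,_=pick(k)
flip(C,y,[.59,.16,.034],0.)
park(); t,s=look("c1"); k=carts(t)
# colours on right/left upper flats
C,y,_=pick(k)
flip(C,y,C,y); park(); t,s=look("c2"); carts(t); st()
```

```text
white [0.658  0.3007 0.034 ] yaw -1.394
white [0.5993 0.3462 0.034 ] yaw 0.171
grasp hit False open 0.0434 t 39.7
set hit True open before 0.0433 z [0.589 0.154 0.043] t 42.8
white [0.5889 0.1596 0.034 ] yaw -0.003
grasp hit False open 0.0436 t 47.8
set hit True open before 0.0436 z [0.588 0.154 0.043] t 50.5
white [0.5877 0.1584 0.034 ] yaw -0.002
t 52.3 [ 0.5001 -0.1492  0.2492] open 0.0556 F [1.  0.8 1.1]
```

View pics/c2.png

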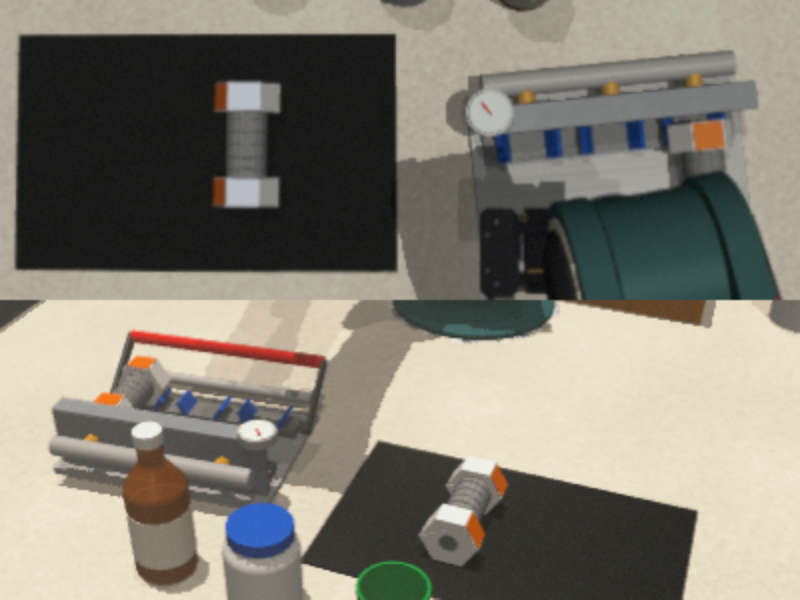

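cart_c's orange is on the upper +y flat ((220,95) and (218,192) in the zoom), so one more flip brings it up. Then I'll measure and place it in bay2, checking the colour first.

Run:
```python
from h import *
C,y,_=carts(cv2.imread("pics/c2t.png")[:,:,::-1])[0]
flip(C,y,C,y); park(); t,s=look("c3"); k=carts(t)
o=[q for q in k if q[2]=="orange"]
if len(o)==1 and abs(o[0][1])<.9:
    place(o[0][0],o[0][1],.09)
    robot.move_ptp([.45,.15,.25],ft(0,0)); t,s=look("p2"); print(clamp_angle(s)); st()
    for q in carts(t,z=.082,box=(220,340,355,540)):
        d=q[0][:2]-FP[:2]; c_,s_=np.cos(FP[2]),np.sin(FP[2]); print("local",(c_*d[0]+s_*d[1]).round(4),(-s_*d[0]+c_*d[1]).round(4),"dyaw %.3f"%(q[1]-FP[2]))
```

```text
white [0.5877 0.1584 0.034 ] yaw -0.002
grasp hit False open 0.0433 t 55.4
set hit True open before 0.0435 z [0.586 0.153 0.043] t 58.1
orange [0.586  0.1577 0.034 ] yaw 0.002
grasp hit False open 0.0435 t 63.0
down True [0.0434, 0.0436, 0.0431, 0.0434, 0.0435]
t 66.0 [ 0.5304 -0.1486  0.0619] open 0.0435 F [-0.7 -0.4  3.6]
t 67.2 [ 0.5304 -0.1485  0.1704] open 0.0660 F [ 0.1 -0.1  0.4]
(np.float64(0.9496998644161193), array([-0.12687756,  0.08305318]), 456)
t 68.5 [0.4505 0.1488 0.2495] open 0.0659 F [-0.  -0.5 -0.2]
white [ 0.5045 -0.2473  0.052 ] yaw 0.496
orange [ 0.5496 -0.3276  0.052 ] yaw 0.106
orange [ 0.5302 -0.1488  0.052 ] yaw 0.105
local -0.0222 -0.0904 dyaw -0.001
local -0.0584 -0.0057 dyaw 0.389
local -0.0223 0.0895 dyaw -0.002
```

View pics/p2.png

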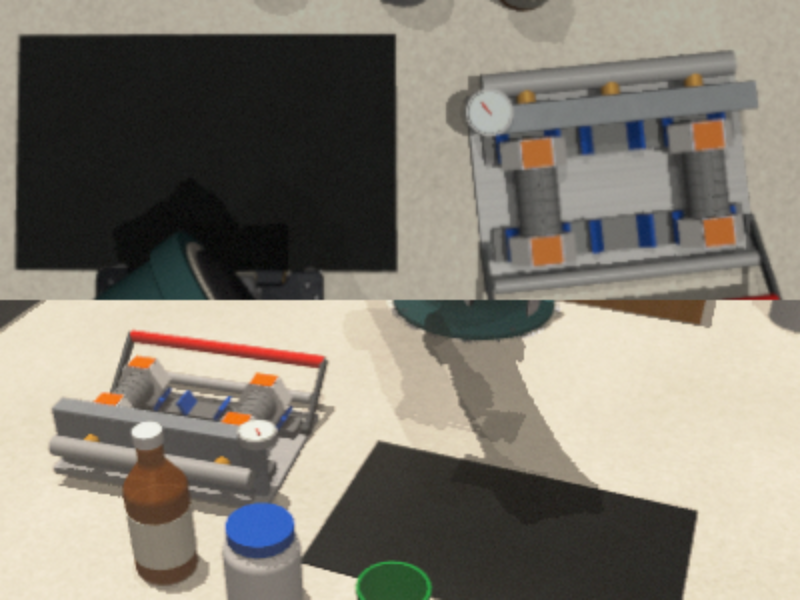

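Both cartridges are at local x of -22 mm, within 0.5 mm sideways, orange up, with the clamp at 0.95. Now I'll close the clamp along its arc.

Run:
```python
from h import *
T=ft(FP[2],0)
robot.gripper_to(0.0)
robot.move_ptp(F([-.19,0,.20]),T)
print(robot.move_linear(F([-.187,0,.07]),.15,threshold=10)); st()
for th in [.85,.65,.45,.25,.12,.03,-.03]:
    hx,hz=-.073-.1*np.sin(th),.012+.1*np.cos(th)
    hit=robot.move_linear(F([hx-.017,0,min(hz,.108)]),.06,threshold=30); print(th,hit); st()
    if hit: break
t,s=look("cl"); print(clamp_angle(s))
```

```text
False
t 72.1 [ 0.3765 -0.2555  0.0706] open 0.0003 F [-0.4 -0.3  0.4]
0.85 True
t 72.5 [ 0.394  -0.2538  0.0775] open 0.0003 F [-4.9 -0.3  4.3]
(np.float64(0.9197551881464429), array([-0.44729398,  0.32071856]), 490)
```

View pics/cl.png

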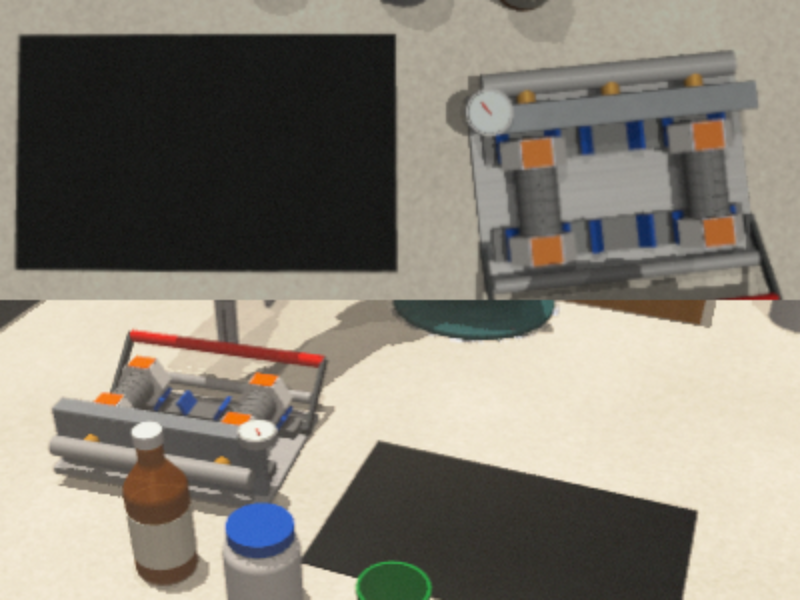

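The first contact tripped the threshold as a transient (the force was only about 5 N), so I'll continue more slowly.

Run:
```python
from h import *
for th in [.85,.75,.65,.55,.45,.35,.25,.17,.10,.04,0,-.03]:
    hx,hz=-.073-.1*np.sin(th),.012+.1*np.cos(th)
    hit=robot.move_linear(F([hx-.017,0,min(hz,.108)]),.035,threshold=35); print(th,hit); s=st()
    if hit and np.linalg.norm(s["force"])>20: break
t,s=look("cl2"); print(clamp_angle(s))
for q in carts(t,z=.082,box=(220,340,355,540)):
    d=q[0][:2]-FP[:2]; c_,s_=np.cos(FP[2]),np.sin(FP[2]); print("local",(c_*d[0]+s_*d[1]).round(4),(-s_*d[0]+c_*d[1]).round(4))
```

```text
0.85 True
t 72.8 [ 0.3944 -0.2536  0.0775] open 0.0005 F [-3.9 -0.8  3.4]
0.75 True
t 73.2 [ 0.3994 -0.253   0.0837] open 0.0005 F [-2.7 -0.9  0.9]
0.65 True
t 73.5 [ 0.4037 -0.2524  0.0879] open 0.0008 F [-2.1 -0.5  0.1]
0.55 True
t 73.9 [ 0.4077 -0.2519  0.0914] open 0.0006 F [-0.7 -0.2  0.2]
0.45 False
t 74.8 [ 0.4284 -0.25    0.102 ] open 0.0006 F [-9.3 -1.3  8.3]
0.35 False
t 75.2 [ 0.4383 -0.2488  0.106 ] open 0.0008 F [-4.1 -1.3  3.3]
0.25 False
t 75.6 [ 0.4481 -0.2476  0.108 ] open 0.0003 F [-1.  -1.   1.5]
0.17 False
t 76.0 [ 0.4559 -0.2467  0.1079] open 0.0004 F [-0.7  0.  -0.1]
0.1 False
t 76.3 [ 0.4626 -0.2461  0.108 ] open 0.0003 F [-1.9 -0.7 -0.5]
0.04 False
t 76.7 [ 0.4686 -0.2454  0.108 ] open 0.0003 F [-1.7 -0.6  0.7]
0 False
t 76.9 [ 0.4719 -0.2451  0.1079] open 0.0001 F [-6.5 -1.   3.8]
-0.03 False
t 77.2 [ 0.4722 -0.2452  0.1076] open 0.0008 F [-26.1  -1.   20.2]
(np.float64(0.030605186906606935), array([-0.76664704, -0.67363932]), 565)
white [ 0.5985 -0.2662  0.052 ] yaw -0.677
local 0.033 -0.0345
```

View pics/cl2.png

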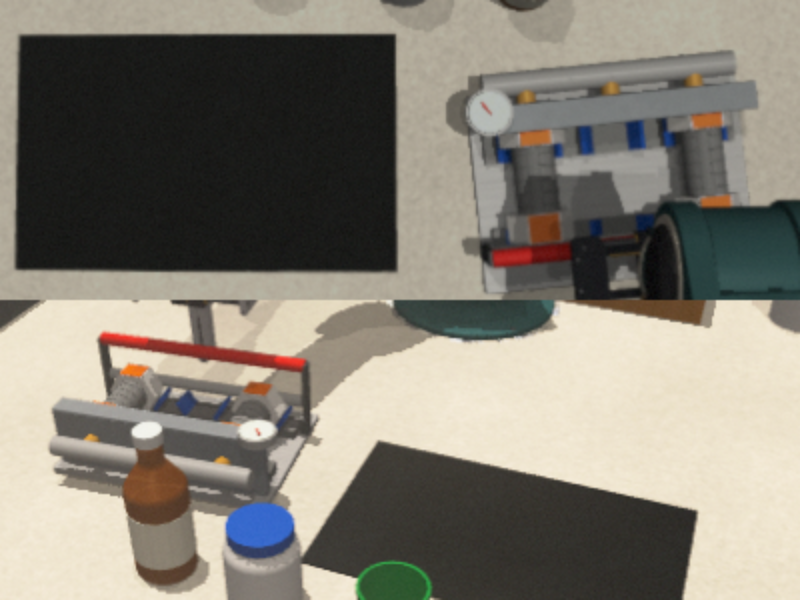

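The clamp has reached its stop: force rose to 26 N with no further motion, and the camera gives an angle of about 0.03. I'll back off and verify.

Run:
```python
from h import *
robot.move_linear(F([-.13,0,.108]),.1); robot.move_linear(F([-.14,0,.25]),.25)
robot.move_ptp([.42,.15,.28],ft(0,0)); robot.pause(.5); t,s=look("fin"); print(clamp_angle(s)); st()
I=t.astype(int); r,g,b=I[...,0],I[...,1],I[...,2]
m=(r>110)&(b<90)&(r>b+60)&(g>50); sub=np.zeros(r.shape,bool); sub[220:340,355:540]=1
for q,c,mm in comps(m&sub,30):
    w=ray("top",c,.082)[0]; d=w[:2]-FP[:2]; c_,s_=np.cos(FP[2]),np.sin(FP[2]); print(q.tolist(),c.round(1),"local",(c_*d[0]+s_*d[1]).round(4),(-s_*d[0]+c_*d[1]).round(4))
# expected near-cap inner edge (x=-35) and end if home
for by in(-.09,.09): print("expected inner edge/mid of near cap",[proj("top",F([x,by,.082]))[0].round(1).tolist() for x in(-.035,-.05,.035,.05)])
cv2.imwrite("pics/finz.png",cv2.resize(t[215:355,355:535],None,fx=4.2,fy=4.2,interpolation=cv2.INTER_CUBIC)[:,:,::-1])
```

```text
(np.float64(0.017973731075872846), array([-0.6530958 , -0.55850153]), 523)
t 80.7 [0.42 0.15 0.28] open 0.0008 F [-0.1 -0.2  0.4]
[474, 237, 7, 6, 38] [477.1 239.7] local 0.0858 -0.0831
[432, 241, 7, 6, 38] [435.1 243.7] local 0.0864 0.0056
[390, 245, 7, 6, 35] [393.  247.9] local 0.0864 0.0933
[476, 256, 15, 8, 99] [483.3 259.8] local 0.0433 -0.0911
[390, 265, 15, 8, 104] [397.  268.5] local 0.0437 0.0897
[480, 297, 16, 15, 197] [487.8 304.3] local -0.049 -0.0901
[394, 307, 16, 14, 189] [401.8 313.6] local -0.0489 0.0897
expected inner edge/mid of near cap [[487.0, 297.6], [487.8, 304.8], [483.2, 263.8], [482.4, 256.6]]
expected inner edge/mid of near cap [[400.9, 306.8], [401.7, 314.2], [397.3, 272.7], [396.5, 265.4]]
```

View pics/finz.png

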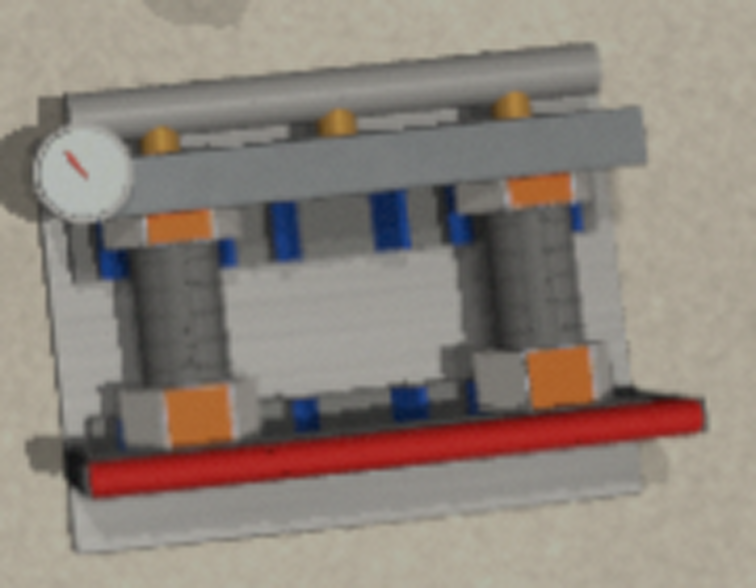

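View pics/fin.png

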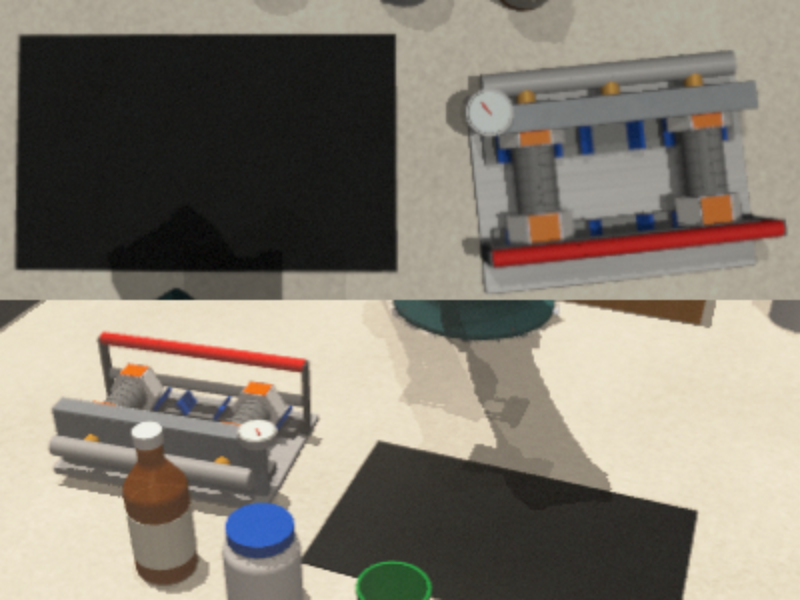

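The clamp is shut at about 0.02 rad. Both cartridges are within about 1 mm of home under the hood, orange up. The bottle and jar are in place and the arm is clear.

Run:
```python
from rig import robot
robot.sign_off()
```

```text
the job is handed in; nothing more can be done
```

The filter is loaded and shut, and I handed the job in at about 81 s of the 210 s allowed; `sign_off` reports no verdict. Only two cartridges were on the mat, and I identified them as cart_b and cart_c from where their orange flats lay.

I pushed the clamp open to about 0.95 rad, then turned each cartridge by 60° regrasps: two for cart_b, three for cart_c. cart_b went into bay0 and cart_c into bay2. I then pushed the clamp shut until it met its stop, at about 33 N on the tool.

**Last checks, from the camera after backing off:**
- **Clamp:** about 0.02 rad, and it stayed there once released.
- **Cartridges:** both orange up under the hood, about 1 mm from home lengthwise and within 1 mm sideways.
- **Bottle and jar:** they looked unmoved in the pictures, and so did the part of the cup that showed. I did not measure any of the three.

**What disagreed:** several force-threshold stops tripped early while pushing the clamp. The readings straight afterwards were under 7 N, so I took them as contact transients and carried on. The cartridge finder also reported a few false white pairs, which I ignored. I saw no knock and no slackening of the grip.

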